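# Clip the red parts cassette into the red snap hook on a watchmaker's bench

### The job

Secure the parts of the open watch job: take the red-lidded cassette from the wooden rack and push the ring under it down through the sprung red gate of the snap hook (not the blue one) until the gate snaps shut above the ring's bar. Leave the cassette sitting upright and level on the hook, released and at rest.

Things in the scene. Friction and masses are not known exactly. Their poses are not given: they have to be found in the camera images.
- cassette_red: Loose aluminium box with red lid, 44 (x) x 80 (y) x 36 (z) mm, 150 g, a ring fixed below. Origin: centre of the box's underside, z up; same after half a turn. Underside rests on a rack's two wall tops, 64 mm above the bench; the ring hangs in its channel, which runs along x. Blue and brass-lidded ones stand beside it, gaps over 40 mm. Grip it across x, fingertips above the walls.
- bar_red (a point): Middle of the straight lower bar of the red cassette's rigid ring, 51 mm below the underside's centre; axes as the cassette's. The ring is a U of 6 mm round steel in the x-z plane (y = 0), 44 mm wide outside, 32 inside; this bar runs along x.
- hook_red: Fixed U-shaped steel snap hook, mouth up, red gate (the other's is blue). Origin: on the bench below the bar's place; z up. 18 mm thick (x); shank y -39 to -27, nose y 14 to 26 mm, flat tops at z 87, throat floor z 30, foot radius 46. Cassette x along hook x (either way), bar over y 0 (+-6): push down 5 to 15 N till the box meets the tops, bar at z 36. Its weight alone does not open the gate.
- gate_red (a joint): Red gate's angle, rad: 0 shut and level, sprung; up to 1.35 as it is pushed down into the throat. A flap 12 mm wide (hook's x), 5 thick, hinged at the hook's y = -24, z = 79 mm, reaching to y = 12. Pushed at y = 0 it opens to about 1.0; once the bar is below about z = 44 mm it slips past and the gate snaps shut above it.
There are look-alikes about, which are no part of the job. Leave any orange or pink look-alike of the cassette_red alone.

How it is judged:
By the outcome, as a careful person would: the job done as asked, in the order asked, and still so for the second after the job is handed in, with the robot touching nothing.
It also fails if it takes over 38 s, if anything falls off the work surface, if the arm or the gripper's body presses on something with over 40 N, if the wrist force passes 120 N, or if a joint passes its speed limit or range.

### The arm

A 6-joint arm with a two-finger parallel gripper is mounted at the origin on the work surface. World frame = base frame: x ahead of the robot, y to its left, z up, the work surface at z = 0. Lengths are in m, angles in rad, forces in N, time in s.
With the tool pointing down it reaches from about 0.25 to 0.725 m from the base axis. Payload 9.7 kg.
Tool frame: the origin (TCP) lies midway between the tips of the shut fingers; the grasp point (between the pads) lies 19 mm behind it; x points along the fingers, z is the direction in which the jaws open and shut, and the axes are right-handed (so a half turn about x gives the same grasp; the last joint's range is limited). The gripper opens to 85 mm and grips with 20 to 120 N. Pads are 22 mm wide; open, the fingers measure 114 mm over their backs; the gripper's body (76 mm by 85 mm) begins 54 mm behind the grasp point. The pads swing forward as they close: fully open they stand 13 mm farther back than shut.
Start: joints at [1.113, 0.087, 0.176, 1.66, 0, 1.571], TCP at [0.243, 0.493, 0.231] pointing down, gripper open.
Joint ranges: [-3.13, 3.13], [-0.85, 1.81], [-1.15, 1.24], [-2.2, 2.28], [-1.44, 1.52], [-3.14, 3.14]. Speed limits (rad/s): [2.22, 2.22, 2.57, 3.14, 3.14, 3.14].

### API

Orientations are given as a rotation vector (axis times angle).
In Python, from station import * gives the robot as it stands.
- The arm moves only by the shell command python3 -m inch 'ROWS'. ROWS is JSON, a list of rows, each an object with "hand": the finger opening in m, from 0 to 0.0854; "translation": the shift along the tool's x, y, z in m, a list of three; "twist": the turn about the tool's x in degrees. In form: [{"hand": hand, "translation": [tx, ty, tz], "twist": twist}, ...]. A call has 1 to 20 rows; each row shifts and turns the commanded pose from where the row before left it, along the tool's axes as they then stand; what a row does not reach is not made up. A row lasts 1/12 s, in which the tool goes at most 41.7 mm and 7.16 degrees, less where a joint would pass 70% of its speed; a pose out of reach is approached as far as the arm can. A call is refused whole if a number of a shift passes 0.0417 or a number of a turn 7.16, either way. A call with a gripper value outside its range is refused whole. The fingers move at their own pace and stop on an object; the grip force is fixed at half the most. Time passes only in rows, so rows that do not move let the fingers close. It gives the time, the measured TCP pose, the force and the opening at its end, in the units of the state.
- get_obs(): the state, without advancing time (a new reading comes with each control period).
- read_camera(name): name is "scene" or "top" or "wrist"; returns the picture (420x560x3 uint8, red, green, blue); there is no depth.
- camera_info(name): a dict with "fx", "fy", "cx", "cy" (pixels), "camera_from_world" (4x4, takes a point from world to camera coordinates). Camera axes: x right, y up, looking along -z (the intrinsics and any distortion apply to the point x, -y, -z); pixel columns grow to the right and rows downward; lengths in m; the calibration is good to about 2 mm. A picture is of the moment at which its call begins: read the wrist's pose just before it. camera_info takes no time and is no camera call; for the wrist camera it gives the pose at the moment of the call.
- job_done(): hands the job in, once; it reports no verdict.
The state is a dict: "time_s": time; "joint_positions": joint angles; "qd": joint speeds; "joint_efforts": joint torques, N m; "eef_pos": TCP position; "eef_rot": TCP orientation; "contact_force": force on the tool from outside, world axes, zero at the start; "moment": the same for the moment, N m; "width": finger opening in m.
Only numpy, scipy, OpenCV 4.12 (cv2) and the standard library are available. Lean on these libraries where they do the work, as an engineer would, in place of code of your own. Each camera call takes 0.05 s, during which the arm holds its last target.

## Working session

There is one attempt and no reset: what is moved stays moved. The work goes in short steps, Python scripts to look and compute and a shell command to move; the robot and the scene stay as the last step left them, time stands still between calls to the robot, and variables do not carry over. Pictures are saved under pics/ and viewed, and the job is handed in when it is done.

```bash
mkdir -p pics; ls
python3 - <<'E'
from station import *
import cv2
o=get_obs();print(o)
for n in("scene","top","wrist"):
    i=camera_info(n);print(n,i)
    im=read_camera(n);cv2.imwrite(f"pics/{n}0.png",im[:,:,::-1])
E
```

```text
pics
{'time_s': 0.0, 'joint_positions': array([1.11301617e+00, 8.74473148e-02, 1.75129425e-01, 1.65978464e+00,
       2.43507609e-05, 1.57081448e+00]), 'qd': array([ 0.00114744,  0.00214779, -0.0009741 ,  0.00135735,  0.00084639,
       -0.00059386]), 'joint_efforts': array([-1.35413182e-03, -5.20394862e+01,  4.64797533e+01,  1.65941130e-02,
       -7.54027292e-05,  8.50720667e-07]), 'eef_pos': array([0.24297109, 0.4931707 , 0.23058766]), 'eef_rot': array([-0.86641821,  1.39280706,  0.86532107]), 'contact_force': array([-0.51385599, -0.43295028, -0.61652651]), 'moment': array([ 0.01710843, -0.04822806,  0.00070584]), 'width': 0.08546899999693634}
scene {'fx': 538.1031766149127, 'fy': 538.1031766149127, 'cx': 281.44724426076704, 'cy': 215.13239327044099, 'camera_from_world': array([[ 0.16550795,  0.98620431,  0.00286113, -0.08217122],
       [-0.55422735,  0.09061173,  0.82741861,  0.24689714],
       [ 0.81574455, -0.13853007,  0.56157836, -1.53236686],
       [ 0.        ,  0.        ,  0.        ,  1.        ]])}
top {'fx': 532.9092082941444, 'fy': 532.9092082941444, 'cx': 280.96954383582255, 'cy': 205.1577736303358, 'camera_from_world': array([[-0.0234369 , -0.99970335,  0.00662817, -0.018605  ],
       [ 0.98697234, -0.02208181,  0.15936749, -0.52957313],
       [-0.15917385,  0.0102769 ,  0.98719708, -1.07024533],
       [ 0.        ,  0.        ,  0.        ,  1.        ]])}
wrist {'fx': 360.11255129456725, 'fy': 360.11255129456725, 'cx': 284.42717374405316, 'cy': 208.5773781477703, 'camera_from_world': array([[ 0.44237009,  0.89683193, -0.00108923, -0.54962682],
       [-0.8601906 ,  0.4239522 , -0.28343721,  0.03679346],
       [-0.25373376,  0.12632109,  0.95899018, -0.37927728],
       [ 0.        ,  0.        ,  0.        ,  1.        ]])}
```

View pics/scene0.png

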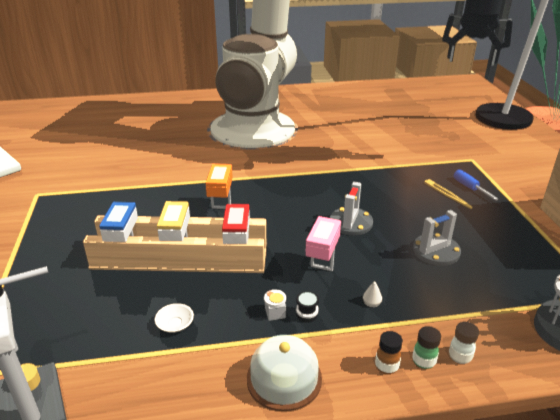

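View pics/top0.png

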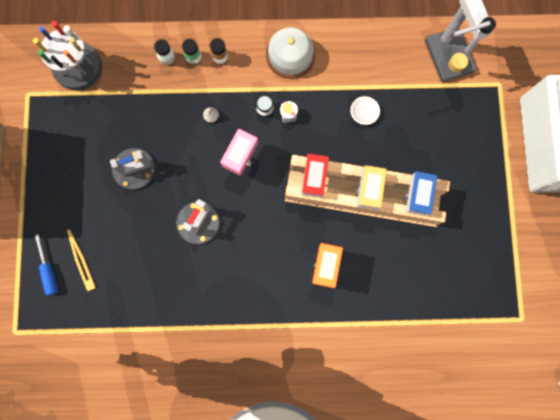

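View pics/wrist0.png

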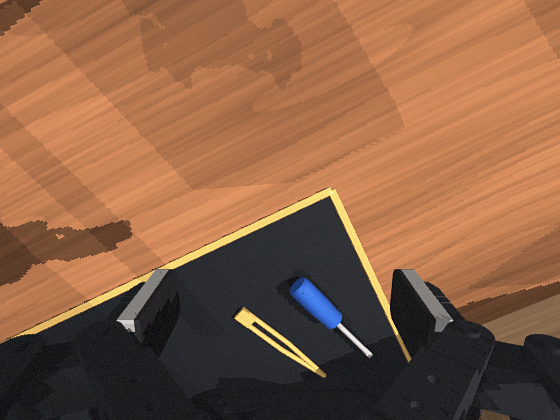

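Candidates, by pixel in the top view:
- red-lidded on the rack (316,175), which I choose
- pink (240,152), orange (328,265), brass (372,187) and blue (423,192), all rejected
- hooks: red gate (197,218), chosen; blue gate (130,162), rejected

Next is a close crop to check both choices.

Run:
```python
import cv2,numpy as np
t=cv2.imread("pics/top0.png");s=cv2.imread("pics/scene0.png")
a=cv2.resize(t[145:230,280:380],None,fx=4,fy=4,interpolation=2)
b=cv2.resize(t[190:250,165:230],None,fx=5.6,fy=5.6,interpolation=2)
h=340
cv2.imwrite("pics/crop1.png",np.hstack([a[:h,:400],b[:336].shape[0]==h and b or cv2.copyMakeBorder(b[:336],0,4,0,0,0)]))
a=cv2.resize(s[190:280,190:280],None,fx=4.4,fy=4.4,interpolation=2)
b=cv2.resize(s[170:260,320:410],None,fx=4.4,fy=4.4,interpolation=2)
cv2.imwrite("pics/crop2.png",np.hstack([a,b]))
```

```text
(no output)
```

View pics/crop1.png

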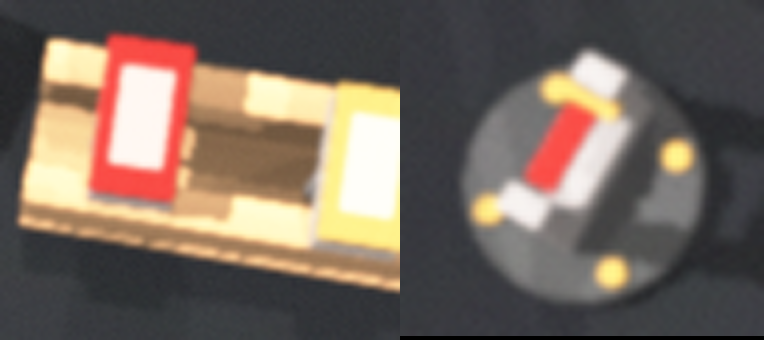

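View pics/crop2.png

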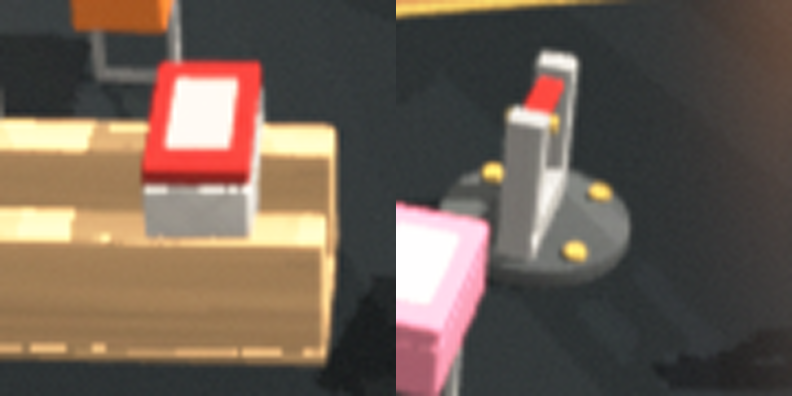

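The crops confirm the choice. The red lid stands at top (316,175), and the hook's gate is red at about (197,216). The brass hinge pin, which marks the shank, is at its upper end (+x world), and the nose is at (187,226).

```bash
cat > h.py <<'E'
import numpy as np
from station import *
def bp(n,uv,z,ci=None):
    i=ci or camera_info(n);T=i["camera_from_world"];R=T[:3,:3];c=-R.T@T[:3,3]
    d=R.T@np.array([(uv[0]-i["cx"])/i["fx"],-(uv[1]-i["cy"])/i["fy"],-1.])
    return c+d*(z-c[2])/d[2]
def pj(n,p,ci=None):
    i=ci or camera_info(n);q=i["camera_from_world"]@np.r_[p,1]
    return np.array([i["cx"]-i["fx"]*q[0]/q[2],i["cy"]+i["fy"]*q[1]/q[2]])
E
python3 - <<'E'
from h import *
a=lambda u,v:(280+u/4-.4,145+v/4-.4)
b=lambda u,v:(165+(u-400)/5.6-.4,190+v/5.6-.4)
L=np.array([bp("top",a(*p),.1)for p in[(108,36),(196,44),(178,203),(90,190)]])
print(L.round(4),L.mean(0).round(4),[np.linalg.norm(L[i]-L[(i+1)%4]).round(4) for i in range(4)])
m=(L[0]+L[1]-L[2]-L[3]);print("long axis deg",np.degrees(np.arctan2(m[1],m[0])))
# lid scene
s=lambda u,v:(190+u/4.4-.4,190+v/4.4-.4)
S=np.array([bp("scene",s(*p),.1)for p in[(160,62),(262,64),(250,183),(144,180)]])
print("scene",S.round(4),S.mean(0).round(4),[np.linalg.norm(S[i]-S[(i+1)%4]).round(4) for i in range(4)])
m=(S[0]+S[1]-S[2]-S[3]);print(np.degrees(np.arctan2(-m[1],-m[0])))
sh=bp("top",b(600,73),.087);no=bp("top",b(525,204),.087)
d=no-sh;print("top hook",sh,no,np.linalg.norm(d),np.degrees(np.arctan2(d[1],d[0])),sh+d*33/53)
f=bp("top",b(585,180),.008);print("foot",f)
s=lambda u,v:(320+(u-396)/4.4-.4,170+v/4.4-.4)
sh=bp("scene",s(528,116),.087);no=bp("scene",s(559,60),.087)
d=no-sh;print("scene hook",sh,no,np.linalg.norm(d),np.degrees(np.arctan2(d[1],d[0])),sh+d*33/53)
E
```

```text
[[ 0.6236 -0.0841  0.1   ]
 [ 0.6185 -0.1282  0.1   ]
 [ 0.5375 -0.1162  0.1   ]
 [ 0.5451 -0.0727  0.1   ]] [ 0.5812 -0.1003  0.1   ] [np.float64(0.0444), np.float64(0.0818), np.float64(0.0441), np.float64(0.0793)]
long axis deg -8.346558742203117
scene [[ 0.5369 -0.114   0.1   ]
 [ 0.5456 -0.0707  0.1   ]
 [ 0.6319 -0.0856  0.1   ]
 [ 0.6229 -0.1274  0.1   ]] [ 0.5843 -0.0994  0.1   ] [np.float64(0.0441), np.float64(0.0876), np.float64(0.0427), np.float64(0.0871)]
-9.347857927313854
top hook [0.53056783 0.13113527 0.087     ] [0.48399085 0.15770525 0.087     ] 0.053622561702446274 150.29726519839153 [0.50156707 0.14767884 0.087     ]
foot [0.50261197 0.14810965 0.008     ]
scene hook [0.52810442 0.13198308 0.087     ] [0.48253825 0.15965936 0.087     ] 0.05331277758521376 148.7260672547143 [0.49973303 0.14921548 0.087     ]
```

Both cameras agree within about 3 mm:
- cassette centre (0.582,-0.100), long axis -8.6°; lid measures 44x80, as given
- hook origin (0.501,0.148), hook y at 149.7°; post spacing measures 53 mm, as given

Now I'll work out the first move.

```bash
cat >> h.py <<'E'
from scipy.spatial.transform import Rotation as Ro
def rel(p,yaw):
    """yaw: wanted direction (deg, mod 180) of tool z in world; prints twist then shift in tool axes after twist"""
    o=get_obs();R=Ro.from_rotvec(o["eef_rot"]).as_matrix()
    y0=np.degrees(np.arctan2(R[1,2],R[0,2]));best=None
    for k in(-360,-180,0,180,360):
        t=-(yaw+k-y0)  # tool x down
        if best is None or abs(t)<abs(best):best=t
    out=[]
    for t in(best,best-180*np.sign(best)):
        R2=R@Ro.from_rotvec([np.radians(t),0,0]).as_matrix()
        out.append((round(t,2),(R2.T@(np.array(p)-o["eef_pos"])*1000).round(1)))
    print("t",o["time_s"],"pos",o["eef_pos"].round(4),"yaw",round(y0,2),"tilt",R[:,0].round(3),"w",round(o["width"],4),"F",o["contact_force"].round(1),"q6",o["joint_positions"].round(2))
    print("twist, shift mm:",out)
E
python3 - <<'E'
from h import *
rel([.582,-.100,.2306],81.4)
R=Ro.from_rotvec(get_obs()["eef_rot"]).as_matrix();print(R.round(2))
print(bp("top",(240,152),.09))
E
```

```text
t 0.15 pos [0.243  0.4932 0.2307] yaw 63.77 tilt [-0.    -0.001 -1.   ] w 0.0859 F [ 0.5 -0.9  0.3] q6 [1.11 0.09 0.18 1.66 0.   1.57]
twist, shift mm: [(np.float64(-17.63), array([ 5.000e-01, -4.239e+02, -5.359e+02])), (np.float64(162.37), array([5.000e-01, 4.239e+02, 5.359e+02]))]
[[-0.   -0.9   0.44]
 [-0.    0.44  0.9 ]
 [-1.    0.   -0.  ]]
[0.63246605 0.05033212 0.09      ]
```

```bash
python3 -m inch '[{"hand":0.068,"translation":[0,0,0],"twist":-5.9},{"hand":0.068,"translation":[0,0,0],"twist":-5.9},{"hand":0.068,"translation":[0,0,0],"twist":-5.8},{"hand":0.068,"translation":[0,-0.01,-0.013],"twist":0},{"hand":0.068,"translation":[0,-0.02,-0.025],"twist":0},{"hand":0.068,"translation":[0,-0.022,-0.028],"twist":0},{"hand":0.068,"translation":[0,-0.022,-0.028],"twist":0},{"hand":0.068,"translation":[0,-0.022,-0.028],"twist":0},{"hand":0.068,"translation":[0,-0.022,-0.028],"twist":0},{"hand":0.068,"translation":[0,-0.022,-0.028],"twist":0},{"hand":0.068,"translation":[0,-0.022,-0.028],"twist":0},{"hand":0.068,"translation":[0,-0.022,-0.028],"twist":0},{"hand":0.068,"translation":[0,-0.022,-0.028],"twist":0},{"hand":0.068,"translation":[0,-0.022,-0.028],"twist":0},{"hand":0.068,"translation":[0,-0.022,-0.028],"twist":0},{"hand":0.068,"translation":[0,-0.022,-0.028],"twist":0},{"hand":0.068,"translation":[0,-0.022,-0.028],"twist":0},{"hand":0.068,"translation":[0,-0.02,-0.025],"twist":0},{"hand":0.068,"translation":[0,-0.01,-0.013],"twist":0},{"hand":0.068,"translation":[0,0,0],"twist":0}]'
python3 - <<'E'
from h import *
import cv2
rel([.582,-.100,.2306],81.4)
ci=camera_info("wrist");im=read_camera("wrist");cv2.imwrite("pics/w1.png",im[:,:,::-1])
print(pj("wrist",[.582,-.1,.1],ci),pj("wrist",[.501,.148,.087],ci))
E
```

```text
time_s: 1.82
eef_pos: [0.5023, 0.0341, 0.2306]
eef_rot: [-1.093, 1.28, 1.093]
contact_force: [0.3, 0.3, -0.9]
width: 0.0677
t 1.8167 pos [0.5023 0.0341 0.2306] yaw 81.03 tilt [-0.001 -0.001 -1.   ] w 0.0677 F [ 0.3  0.3 -0.9] q6 [ 0.07 -0.02  0.06  1.66 -0.    0.22]
twist, shift mm: [(np.float64(-0.37), array([   0. ,  -98.9, -120.7])), (np.float64(179.63), array([  0. ,  98.9, 120.7]))]
[145.50788456 309.49064815] [424.05870649 170.82347386]
```

View pics/w1.png

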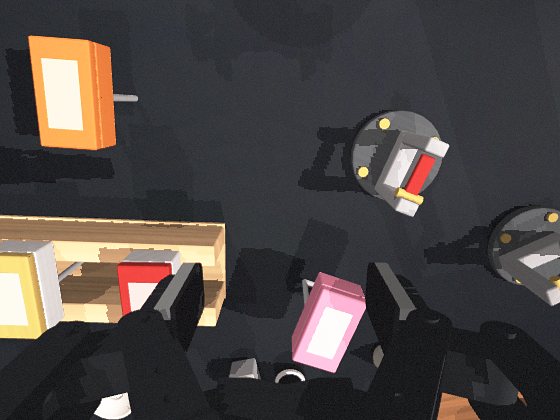

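The wrist view shows the red cassette at (147,290), the red-gated hook at (415,172) with its pin (408,195) at the shank end, and the pink one at (330,322). I'll measure the hook again from this close view.

Run:
```python
import cv2,numpy as np
t=cv2.imread("pics/w1.png")
cv2.imwrite("pics/crop3.png",np.hstack([cv2.resize(t[125:225,370:470],None,fx=4,fy=4,interpolation=2),cv2.resize(t[235:335,90:190],None,fx=4,fy=4,interpolation=2)]))
```

```text
(no output)
```

View pics/crop3.png

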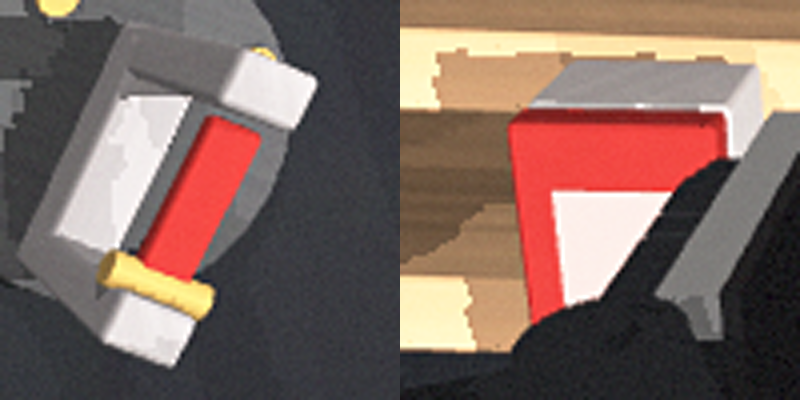

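Run:
```python
from h import *
ci=camera_info("wrist")
b=lambda u,v:(370+u/4-.4,125+v/4-.4)
P=[bp("wrist",b(*p),.087,ci)for p in[(238,50),(317,80),(296,130),(218,103),(105,335),(177,365)]]
no=(P[0]+P[1])/2;sh=(P[4]+P[5])/2;d=no-sh
print(np.linalg.norm(d),np.degrees(np.arctan2(d[1],d[0])),sh+d*.6)
for i,j in((0,1),(4,5),(0,3),(1,2)):
  e=P[j]-P[i];print(i,j,np.linalg.norm(e),np.degrees(np.arctan2(e[1],e[0])))
q=lambda u,v:(90+(u-400)/4-.4,235+v/4-.4)
A=bp("wrist",q(511,114),.1,ci);B=bp("wrist",q(728,114),.1,ci);e=B-A
print(A,B,np.linalg.norm(e),np.degrees(np.arctan2(e[1],e[0])))
m=(A+B)/2;y=np.radians(np.degrees(np.arctan2(e[1],e[0]))-90);print("centre",m+.04*np.array([np.cos(y),np.sin(y),0]))
```

```text
0.0623385131168926 151.08430679060632 [0.4999227 0.1503161 0.087    ]
0 1 0.017250320503564096 61.32713428897898
4 5 0.016908727145946045 58.36311778335249
0 3 0.010708617854871464 -24.024784018460778
1 2 0.010282867281217696 -25.368567635561725
[ 0.53535265 -0.10999605  0.1       ] [ 0.54233707 -0.06553098  0.1       ] 0.045010277691230914 81.07311577688509
centre [ 0.57836035 -0.09397047  0.1       ]
```

```bash
python3 -m inch '[{"hand":0.068,"translation":[0,-0.012,-0.015],"twist":0},{"hand":0.068,"translation":[0,-0.022,-0.027],"twist":0},{"hand":0.068,"translation":[0,-0.022,-0.027],"twist":0},{"hand":0.068,"translation":[0.01,-0.022,-0.025],"twist":0},{"hand":0.068,"translation":[0.01,-0.014,-0.015],"twist":0},{"hand":0.068,"translation":[0,-0.006,-0.009],"twist":0},{"hand":0.068,"translation":[0,0,0],"twist":0},{"hand":0.068,"translation":[0,0,0],"twist":0}]'
python3 - <<'E'
from h import *
import cv2
rel([.582,-.100,.2106],81.2)
ci=camera_info("wrist");im=read_camera("wrist");cv2.imwrite("pics/w2.png",im[:,:,::-1])
print(pj("wrist",[.582,-.1,.1],ci))
im=read_camera("top");cv2.imwrite("pics/t2.png",im[:,:,::-1])
E
```

```text
time_s: 2.53
eef_pos: [0.5803, -0.0932, 0.2117]
eef_rot: [-1.097, 1.277, 1.098]
contact_force: [0.1, -0.9, -0.3]
width: 0.0682
t 2.5333 pos [ 0.5803 -0.0932  0.2117] yaw 81.34 tilt [-0.  0. -1.] w 0.0682 F [ 0.1 -0.9 -0.3] q6 [-0.16  0.17  0.23  1.63  0.   -0.01]
twist, shift mm: [(np.float64(0.14), array([ 1.1, -2.8, -6.5])), (np.float64(-179.86), array([1.1, 2.8, 6.5]))]
[275.51823429 207.91696895]
```

View pics/w2.png

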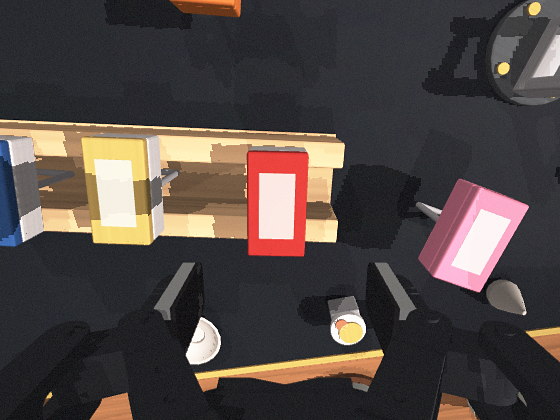

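The red lid spans (247,151) to (307,256), centred between the fingers. The gap to brass is about 90 px, clear of the fingers.

Run:
```python
from h import *
ci=camera_info("wrist")
L=np.array([bp("wrist",p,.1,ci)for p in[(247.5,151.5),(307.5,152),(305.5,256),(249,255.5)]])
print(L.round(4),L.mean(0),[np.linalg.norm(L[i]-L[(i+1)%4]).round(4) for i in range(4)])
e=L[1]+L[2]-L[0]-L[3];print(np.degrees(np.arctan2(e[1],e[0])))
m=-(L[0]+L[1]-L[2]-L[3]);print(np.degrees(np.arctan2(m[1],m[0])))
rel([.581,-.098,.067],81.2)
```

```text
[[ 0.5385 -0.1126  0.1   ]
 [ 0.5452 -0.0708  0.1   ]
 [ 0.624  -0.0828  0.1   ]
 [ 0.6171 -0.1257  0.1   ]] [ 0.58117651 -0.09795468  0.1       ] [np.float64(0.0424), np.float64(0.0797), np.float64(0.0434), np.float64(0.0797)]
80.87575506772224
-9.057234650692886
t 2.6333 pos [ 0.5803 -0.0927  0.2124] yaw 81.42 tilt [ 0.001  0.    -1.   ] w 0.0677 F [-0.4  0.1  0.1] q6 [-0.16  0.17  0.23  1.63  0.   -0.01]
twist, shift mm: [(np.float64(0.22), array([145.4,  -1.3,  -5.2])), (np.float64(-179.78), array([145.4,   1.3,   5.2]))]
```

```bash
python3 -m inch '[{"hand":0.068,"translation":[0.01,-0.0015,-0.0055],"twist":0.4},{"hand":0.068,"translation":[0.025,0,0],"twist":0},{"hand":0.068,"translation":[0.025,0,0],"twist":0},{"hand":0.068,"translation":[0.025,0,0],"twist":0},{"hand":0.068,"translation":[0.02,0,0],"twist":0},{"hand":0.068,"translation":[0.015,0,0],"twist":0},{"hand":0.068,"translation":[0.01,0,0],"twist":0},{"hand":0.068,"translation":[0.01,0,0],"twist":0},{"hand":0.068,"translation":[0.005,0,0],"twist":0},{"hand":0.068,"translation":[0,0,0],"twist":0},{"hand":0.068,"translation":[0,0,0],"twist":0}]'
python3 - <<'E'
from h import *
import cv2
rel([.5812,-.0985,.067],81.0)
im=read_camera("scene");cv2.imwrite("pics/s3.png",cv2.resize(im[150:300,150:350,::-1],None,fx=4,fy=4))
E
```

```text
time_s: 3.55
eef_pos: [0.5817, -0.0996, 0.0668]
eef_rot: [-1.093, 1.279, 1.092]
contact_force: [0.7, 0.8, 0.3]
width: 0.0679
t 3.55 pos [ 0.5817 -0.0996  0.0668] yaw 80.97 tilt [ 0.001 -0.    -1.   ] w 0.0679 F [0.7 0.8 0.3] q6 [-0.17  0.18 -0.04  1.35  0.   -0.01]
twist, shift mm: [(np.float64(-0.03), array([-0.2,  0.6,  1. ])), (np.float64(179.97), array([-0.2, -0.6, -1. ]))]
```

View pics/s3.png

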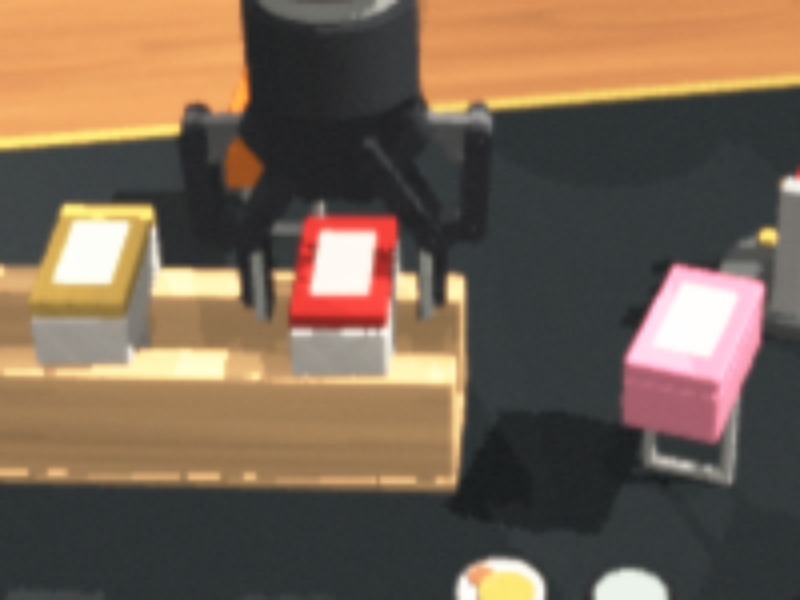

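The fingers straddle the red box, at crop pixels (258,285) and (430,285). I'll close the grip now.

```bash
python3 -m inch '[{"hand":0.03,"translation":[0,0,0],"twist":0},{"hand":0.03,"translation":[0,0,0],"twist":0},{"hand":0.03,"translation":[0,0,0],"twist":0},{"hand":0.03,"translation":[0,0,0],"twist":0},{"hand":0.03,"translation":[0,0,0],"twist":0},{"hand":0.03,"translation":[0,0,0],"twist":0},{"hand":0.03,"translation":[0,0,0],"twist":0}]'
python3 - <<'E'
from h import *
rel([.5812,-.0985,.067],81.0)
E
```

```text
time_s: 4.18
eef_pos: [0.582, -0.0997, 0.0673]
eef_rot: [-1.093, 1.278, 1.091]
contact_force: [-0.3, 0.8, 6.9]
width: 0.0434
t 4.1833 pos [ 0.582  -0.0997  0.0673] yaw 80.97 tilt [ 0.002 -0.    -1.   ] w 0.0434 F [-0.3  0.8  6.9] q6 [-0.17  0.18 -0.04  1.35  0.   -0.01]
twist, shift mm: [(np.float64(-0.03), array([0.3, 1. , 1.1])), (np.float64(179.97), array([ 0.3, -1. , -1.1]))]
```

The width is 43.4 mm, so it is held. Now I'll lift.

```bash
python3 -m inch '[{"hand":0.03,"translation":[-0.005,0,0],"twist":0},{"hand":0.03,"translation":[-0.01,0,0],"twist":0},{"hand":0.03,"translation":[-0.015,0,0],"twist":0},{"hand":0.03,"translation":[-0.02,0,0],"twist":0},{"hand":0.03,"translation":[-0.025,0,0],"twist":0},{"hand":0.03,"translation":[-0.025,0,0],"twist":0},{"hand":0.03,"translation":[-0.02,0,0],"twist":0},{"hand":0.03,"translation":[-0.015,0,0],"twist":0},{"hand":0.03,"translation":[-0.008,0,0],"twist":0},{"hand":0.03,"translation":[0,0,0],"twist":0},{"hand":0.03,"translation":[0,0,0],"twist":0}]'
python3 - <<'E'
from h import *
import cv2
rel([.5005,.1488,.21],60.1)
ci=camera_info("wrist");im=read_camera("wrist");cv2.imwrite("pics/w4.png",im[:,:,::-1])
im=read_camera("scene");cv2.imwrite("pics/s4.png",cv2.resize(im[120:270,150:350,::-1],None,fx=4,fy=4,interpolation=cv2.INTER_CUBIC))
im=read_camera("top");cv2.imwrite("pics/t4.png",im[:,:,::-1])
E
```

```text
time_s: 5.1
eef_pos: [0.5815, -0.0996, 0.209]
eef_rot: [-1.092, 1.28, 1.092]
contact_force: [-0.5, 0.4, -2.2]
width: 0.0435
t 5.1 pos [ 0.5815 -0.0996  0.209 ] yaw 80.97 tilt [-0.  0. -1.] w 0.0435 F [-0.5  0.4 -2.2] q6 [-0.17  0.18  0.23  1.63  0.   -0.01]
twist, shift mm: [(np.float64(20.87), array([ -1., 194., 175.])), (np.float64(-159.13), array([  -1., -194., -175.]))]
```

View pics/w4.png

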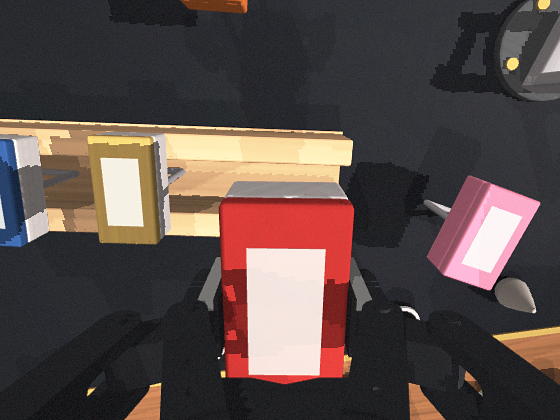

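View pics/s4.png

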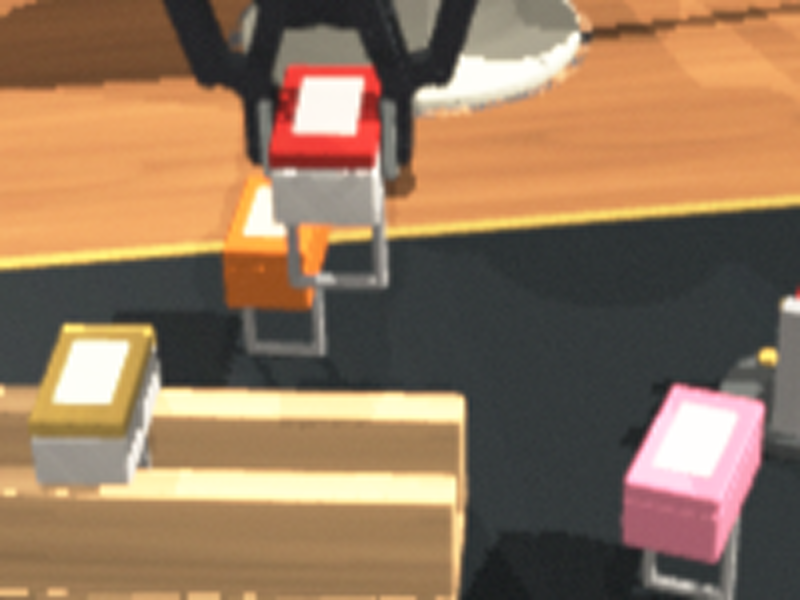

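The red cassette is held level, with its ring hanging and its bar at scene crop (300–385,283). The rack, brass and pink are undisturbed. Next I'll measure the bar and box relative to the TCP.

```bash
python3 - <<'E'
from h import *
ci=camera_info("wrist");o=get_obs();R=Ro.from_rotvec(o["eef_rot"]).as_matrix();p=o["eef_pos"];print(p)
A=bp("wrist",(219.5,201),.242,ci);B=bp("wrist",(353.5,203),.242,ci);e=B-A
yw=np.degrees(np.arctan2(e[1],e[0]));y=np.radians(yw-90)
c=(A+B)/2+.04*np.array([np.cos(y),np.sin(y),0]);print("wrist",np.linalg.norm(e),yw,c,(R.T@(c-p)*1000).round(1))
s=lambda u,v:(150+u/4-.4,120+v/4-.4)
L=np.array([bp("scene",s(*q),.242)for q in[(289,66),(381,67),(380,167),(272,166)]])
print("scene lid",L.mean(0),[np.linalg.norm(L[i]-L[(i+1)%4]).round(4) for i in range(4)],(R.T@(L.mean(0)-p)*1000).round(1))
b=bp("scene",s(339,282),.155);print("bar",b,(R.T@(b-p)*1000).round(1))
E
python3 - <<'E'
import cv2
t=cv2.imread("pics/t4.png")
cv2.imwrite("pics/t4c.png",cv2.resize(t[110:240,260:400],None,fx=5,fy=4.6))
E
```

```text
[ 0.58097621 -0.09954168  0.20785259]
wrist 0.0420181777408274 80.05767339136516 [ 0.57916093 -0.09915702  0.242     ] [-34.1   1.9   0.1]
scene lid [ 0.58776823 -0.09972127  0.242     ] [np.float64(0.0403), np.float64(0.0914), np.float64(0.0435), np.float64(0.0914)] [-34.2  -6.7   0.9]
bar [ 0.58017651 -0.09954034  0.155     ] [52.9  0.7 -0.1]
```

View pics/t4c.png

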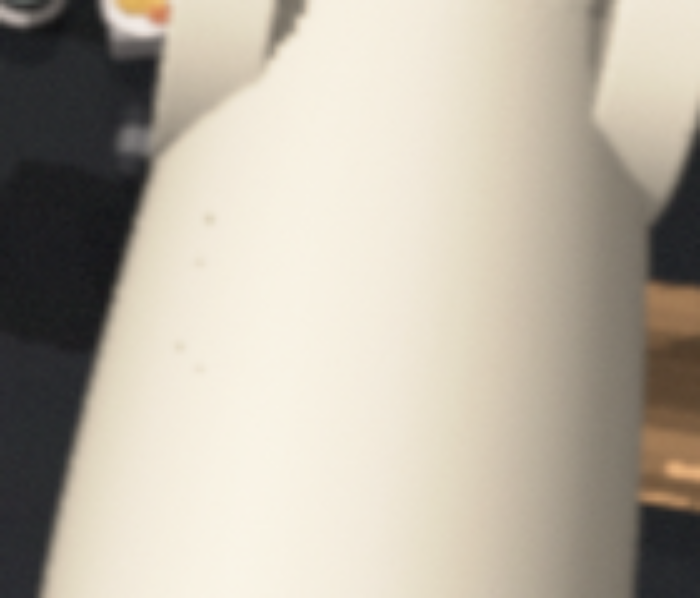

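The wrist lid edge and the scene bar agree: the bar is within 1–2 mm of the TCP axis. The scene lid differs because its quad included the lid's front side (91 mm instead of 80), so I discount it. I'll turn by +20.9° and carry it to the hook.

```bash
python3 -m inch '[{"hand":0.03,"translation":[0,0,0],"twist":3.5},{"hand":0.03,"translation":[0,0,0],"twist":6},{"hand":0.03,"translation":[0,0,0],"twist":6},{"hand":0.03,"translation":[0,0,0],"twist":5.4},{"hand":0.03,"translation":[0,0.006,0.005],"twist":0},{"hand":0.03,"translation":[0,0.013,0.012],"twist":0},{"hand":0.03,"translation":[0,0.019,0.017],"twist":0},{"hand":0.03,"translation":[0,0.022,0.02],"twist":0},{"hand":0.03,"translation":[0,0.022,0.02],"twist":0},{"hand":0.03,"translation":[0,0.022,0.02],"twist":0},{"hand":0.03,"translation":[0,0.022,0.02],"twist":0},{"hand":0.03,"translation":[0,0.022,0.02],"twist":0},{"hand":0.03,"translation":[0,0.019,0.017],"twist":0},{"hand":0.03,"translation":[0,0.014,0.012],"twist":0},{"hand":0.03,"translation":[0,0.008,0.008],"twist":0},{"hand":0.03,"translation":[0,0.005,0.004],"twist":0},{"hand":0.03,"translation":[0,0,0],"twist":0},{"hand":0.03,"translation":[0,0,0],"twist":0},{"hand":0.03,"translation":[0,0,0],"twist":0}]'
python3 - <<'E'
from h import *
import cv2
rel([.5005,.1488,.21],60.1)
ci=camera_info("wrist");im=read_camera("wrist");cv2.imwrite("pics/w5.png",im[:,:,::-1])
im=read_camera("scene");cv2.imwrite("pics/s5.png",cv2.resize(im[110:260,280:430,::-1],None,fx=4,fy=4,interpolation=cv2.INTER_CUBIC))
E
```

```text
time_s: 6.83
eef_pos: [0.5009, 0.148, 0.2091]
eef_rot: [-0.816, 1.412, 0.816]
contact_force: [-0.0, 0.0, -1.9]
width: 0.0431
t 6.8333 pos [0.5009 0.148  0.2091] yaw 60.05 tilt [-0. -0. -1.] w 0.0431 F [-0.   0.  -1.9] q6 [ 0.29  0.01  0.06  1.61 -0.    0.81]
twist, shift mm: [(np.float64(-0.05), array([-0.9,  0.7,  0.5])), (np.float64(179.95), array([-0.9, -0.7, -0.5]))]
```

View pics/w5.png

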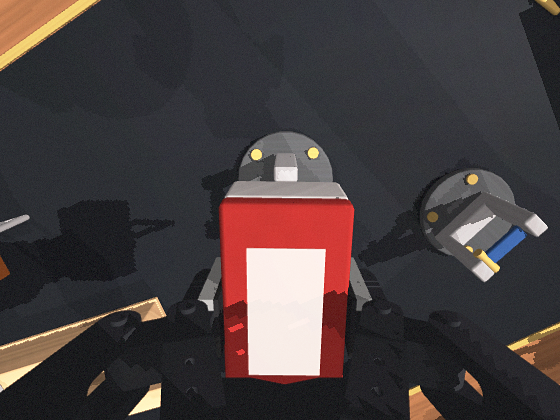

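View pics/s5.png

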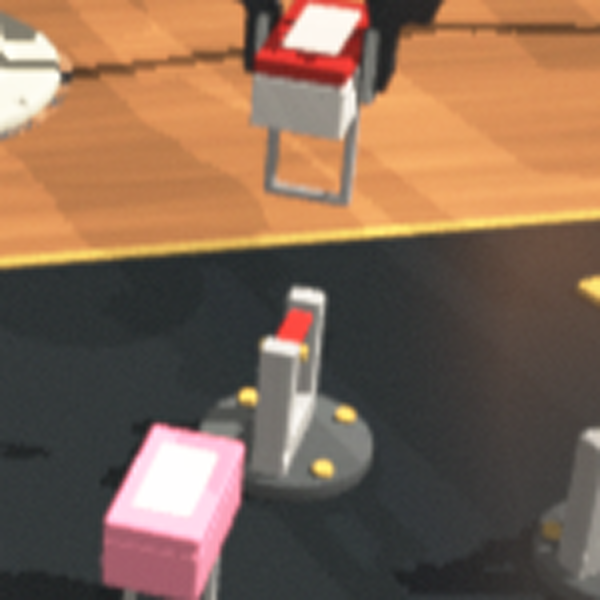

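The nose tip shows at wrist (285,170), centred under the box (columns 221–353). The scene view has the bar directly above the red gate. I'll check the numbers.

Run:
```python
import cv2
t=cv2.imread("pics/w5.png")
cv2.imwrite("pics/w5c.png",cv2.resize(t[130:210,230:350],None,fx=6,fy=6,interpolation=2))
from h import *
ci=camera_info("wrist");o=get_obs();R=Ro.from_rotvec(o["eef_rot"]).as_matrix();p=o["eef_pos"]
for uv in[(275,166),(296,166),(285.5,166)]:
    q=bp("wrist",uv,.087,ci);print(q,(R.T@(q-p)*1000).round(1))
s=lambda u,v:(280+u/4-.4,110+v/4-.4)
b=bp("scene",s(308,194),.155);print("bar",b,(R.T@(b-p)*1000).round(1))
sh=bp("scene",s(281,347),.087);no=bp("scene",s(308,295),.087);d=no-sh;print(np.linalg.norm(d),np.degrees(np.arctan2(d[1],d[0])),sh+d*33/53)
```

```text
[0.47446288 0.15528722 0.087     ] [122.2  26.6  -6.9]
[0.48225299 0.16877475 0.087     ] [122.2  26.5   8.7]
[0.47835795 0.162031   0.087     ] [122.2  26.6   0.9]
bar [0.49872252 0.14916731 0.155     ] [54.2  2.5 -0.1]
0.05404966687393442 149.59766282820073 [0.50055782 0.14911665 0.087     ]
```

View pics/w5c.png

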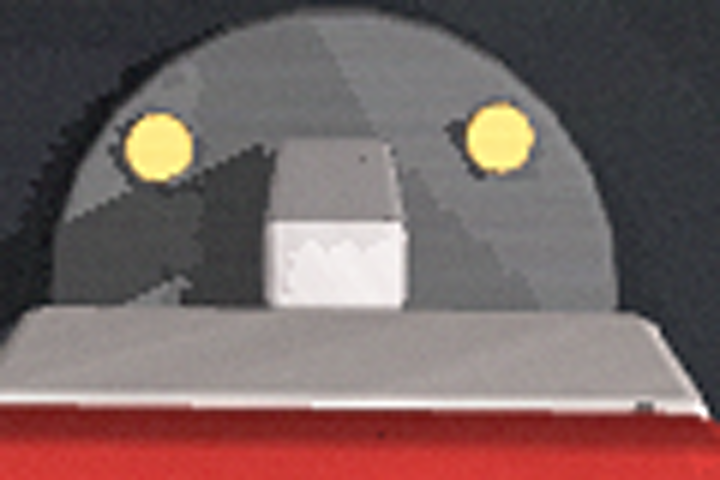

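The nose's outer edge is 26 mm along tool y (hook y 26), so the TCP is over y 0, and the bar is within about 2 mm. I'll lower to just above the gate, then push slowly.

```bash
python3 -m inch '[{"hand":0.03,"translation":[0.008,-0.001,0.0005],"twist":0},{"hand":0.03,"translation":[0.015,0,0],"twist":0},{"hand":0.03,"translation":[0.015,0,0],"twist":0},{"hand":0.03,"translation":[0.012,0,0],"twist":0},{"hand":0.03,"translation":[0.008,0,0],"twist":0},{"hand":0.03,"translation":[0.005,0,0],"twist":0},{"hand":0.03,"translation":[0.004,0,0],"twist":0},{"hand":0.03,"translation":[0.004,0,0],"twist":0},{"hand":0.03,"translation":[0.004,0,0],"twist":0},{"hand":0.03,"translation":[0.004,0,0],"twist":0},{"hand":0.03,"translation":[0.004,0,0],"twist":0},{"hand":0.03,"translation":[0,0,0],"twist":0}]'
python3 - <<'E'
from h import *
import cv2
rel([.5005,.1488,.09],60.1)
im=read_camera("scene");cv2.imwrite("pics/s6.png",cv2.resize(im[130:260,280:430,::-1],None,fx=4,fy=4,interpolation=cv2.INTER_CUBIC))
E
```

```text
time_s: 7.93
eef_pos: [0.5021, 0.149, 0.1264]
eef_rot: [-0.816, 1.411, 0.816]
contact_force: [0.3, 0.4, 3.9]
width: 0.043
t 7.9333 pos [0.5021 0.149  0.1264] yaw 60.07 tilt [ 0.001  0.001 -1.   ] w 0.043 F [0.3 0.4 3.9] q6 [ 0.29  0.01 -0.11  1.45  0.    0.81]
twist, shift mm: [(np.float64(-0.03), array([36.4,  1.4, -1. ])), (np.float64(179.97), array([36.4, -1.4,  1. ]))]
```

View pics/s6.png

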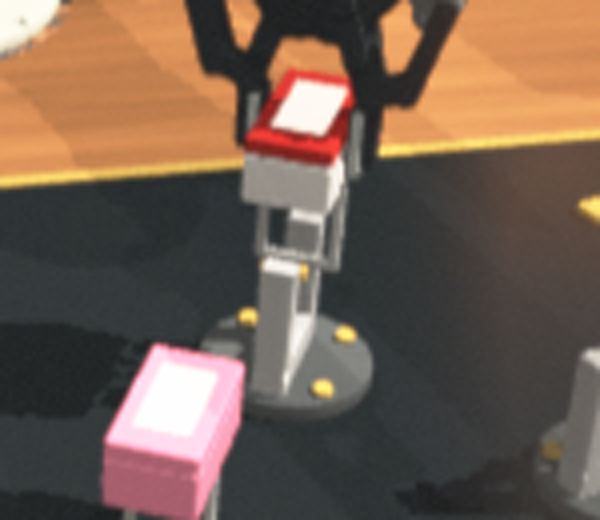

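The bar is in the mouth and pressing the gate (about 6 N), with the ring straddling the hook. I'll keep pushing.

```bash
python3 -m inch '[{"hand":0.03,"translation":[0.004,0,0],"twist":0},{"hand":0.03,"translation":[0.004,0,0],"twist":0},{"hand":0.03,"translation":[0.004,0,0],"twist":0},{"hand":0.03,"translation":[0.004,0,0],"twist":0},{"hand":0.03,"translation":[0.004,0,0],"twist":0},{"hand":0.03,"translation":[0.003,0,0],"twist":0},{"hand":0.03,"translation":[0.003,0,0],"twist":0},{"hand":0.03,"translation":[0.003,0,0],"twist":0},{"hand":0.03,"translation":[0.002,0,0],"twist":0},{"hand":0.03,"translation":[0,0,0],"twist":0},{"hand":0.03,"translation":[0,0,0],"twist":0}]'
python3 - <<'E'
from h import *
import cv2
rel([.5005,.1488,.09],60.1)
im=read_camera("scene");cv2.imwrite("pics/s7.png",cv2.resize(im[130:260,280:430,::-1],None,fx=4,fy=4,interpolation=cv2.INTER_CUBIC))
im=read_camera("wrist");cv2.imwrite("pics/w7.png",im[:,:,::-1])
E
```

```text
time_s: 8.9
eef_pos: [0.5017, 0.1487, 0.0951]
eef_rot: [-0.816, 1.412, 0.816]
contact_force: [-1.3, -0.1, -1.7]
width: 0.0431
t 8.9 pos [0.5017 0.1487 0.0951] yaw 60.07 tilt [-0. -0. -1.] w 0.0431 F [-1.3 -0.1 -1.7] q6 [ 0.29  0.02 -0.16  1.39 -0.    0.81]
twist, shift mm: [(np.float64(-0.03), array([ 5.1,  1. , -0.5])), (np.float64(179.97), array([ 5.1, -1. ,  0.5]))]
```

View pics/s7.png

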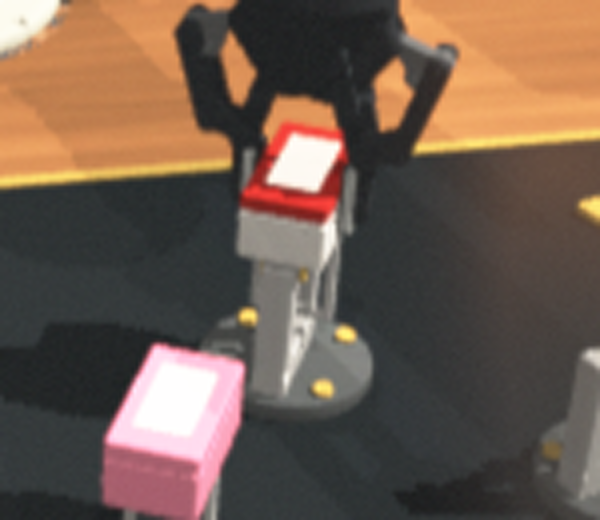

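View pics/w7.png

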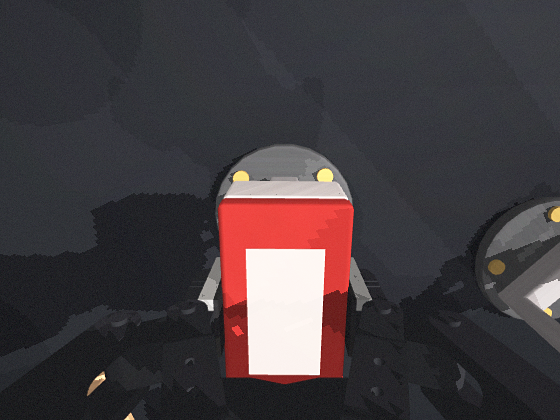

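The force fell back to the cassette's weight alone (-1.7 N) at bar z of about 41 mm, so the gate has snapped past. Now the last 5 mm, gently.

```bash
python3 -m inch '[{"hand":0.03,"translation":[0.001,0,0],"twist":0},{"hand":0.03,"translation":[0.001,0,0],"twist":0},{"hand":0.03,"translation":[0.001,0,0],"twist":0},{"hand":0.03,"translation":[0.0007,0,0],"twist":0},{"hand":0.03,"translation":[0,0,0],"twist":0},{"hand":0.03,"translation":[0,0,0],"twist":0}]'; python3 -m inch '[{"hand":0.03,"translation":[0.0007,0,0],"twist":0},{"hand":0.03,"translation":[0,0,0],"twist":0},{"hand":0.03,"translation":[0,0,0],"twist":0}]'
```

```text
time_s: 9.5
eef_pos: [0.5017, 0.1488, 0.0915]
eef_rot: [-0.816, 1.412, 0.816]
contact_force: [0.2, 0.0, -0.9]
width: 0.0432
time_s: 9.75
eef_pos: [0.5017, 0.1488, 0.0909]
eef_rot: [-0.816, 1.412, 0.816]
contact_force: [0.1, 0.0, -1.8]
width: 0.0433
```

```bash
python3 -m inch '[{"hand":0.03,"translation":[0.0007,0,0],"twist":0},{"hand":0.03,"translation":[0,0,0],"twist":0},{"hand":0.03,"translation":[0,0,0],"twist":0}]'; python3 -m inch '[{"hand":0.03,"translation":[0.0006,0,0],"twist":0},{"hand":0.03,"translation":[0,0,0],"twist":0},{"hand":0.03,"translation":[0,0,0],"twist":0}]'
```

```text
time_s: 10.0
eef_pos: [0.5018, 0.1488, 0.0906]
eef_rot: [-0.816, 1.412, 0.816]
contact_force: [-1.8, -0.0, 4.1]
width: 0.0434
time_s: 10.25
eef_pos: [0.5017, 0.1488, 0.0905]
eef_rot: [-0.816, 1.411, 0.816]
contact_force: [-5.4, -0.7, 8.4]
width: 0.0435
```

Contact with the tops: TCP z 0.0905, about +10 N net of weight. Opening now.

```bash
python3 -m inch '[{"hand":0.047,"translation":[0,0,0],"twist":0},{"hand":0.05,"translation":[0,0,0],"twist":0},{"hand":0.056,"translation":[0,0,0],"twist":0},{"hand":0.062,"translation":[0,0,0],"twist":0},{"hand":0.068,"translation":[0,0,0],"twist":0},{"hand":0.07,"translation":[0,0,0],"twist":0},{"hand":0.07,"translation":[0,0,0],"twist":0},{"hand":0.07,"translation":[0,0,0],"twist":0}]'
python3 - <<'E'
from h import *
import cv2
rel([.5005,.1488,.09],60.1)
im=read_camera("scene");cv2.imwrite("pics/s8.png",cv2.resize(im[130:260,280:430,::-1],None,fx=4,fy=4,interpolation=cv2.INTER_CUBIC))
im=read_camera("wrist");cv2.imwrite("pics/w8.png",im[:,:,::-1])
E
```

```text
time_s: 10.92
eef_pos: [0.5017, 0.1488, 0.0895]
eef_rot: [-0.816, 1.412, 0.816]
contact_force: [-0.3, 1.5, 0.1]
width: 0.0698
t 10.9167 pos [0.5017 0.1488 0.0895] yaw 60.07 tilt [-0. -0. -1.] w 0.0698 F [-0.3  1.5  0.1] q6 [ 0.29  0.02 -0.17  1.38 -0.    0.81]
twist, shift mm: [(np.float64(-0.03), array([-0.5,  1.1, -0.6])), (np.float64(179.97), array([-0.5, -1.1,  0.6]))]
```

View pics/s8.png

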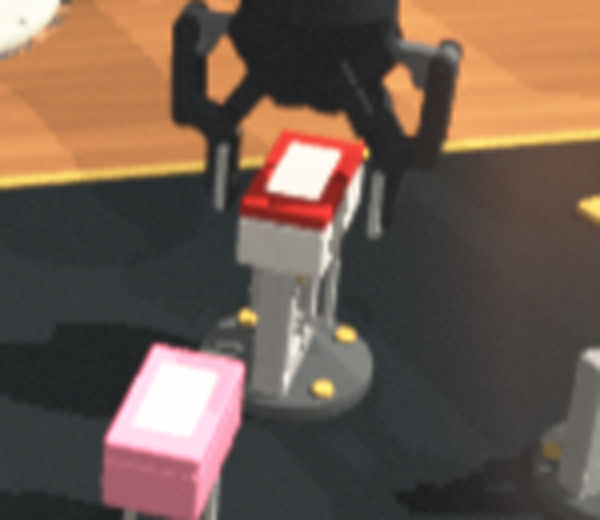

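View pics/w8.png

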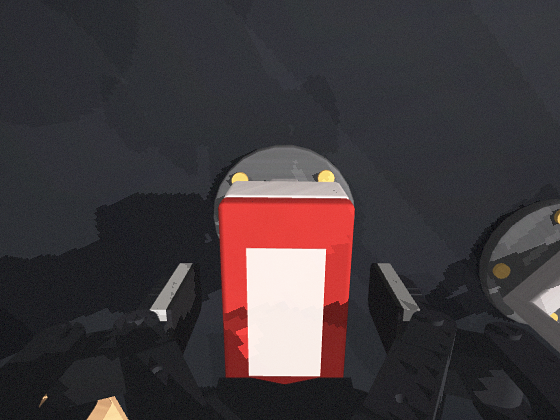

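It is released with clear gaps on both sides (wrist columns 195–220 and 353–370), and the box has not moved. I'll retreat upward and check.

```bash
python3 -m inch '[{"hand":0.07,"translation":[-0.005,0,0],"twist":0},{"hand":0.07,"translation":[-0.012,0,0],"twist":0},{"hand":0.07,"translation":[-0.02,0,0],"twist":0},{"hand":0.07,"translation":[-0.025,0,0],"twist":0},{"hand":0.07,"translation":[-0.025,0,0],"twist":0},{"hand":0.07,"translation":[-0.025,0.01,0],"twist":0},{"hand":0.07,"translation":[-0.02,0.025,0],"twist":0},{"hand":0.07,"translation":[-0.01,0.03,0.01],"twist":0},{"hand":0.07,"translation":[0,0.03,0.02],"twist":0},{"hand":0.07,"translation":[0,0.03,0.025],"twist":0},{"hand":0.07,"translation":[0,0.02,0.025],"twist":0},{"hand":0.07,"translation":[0,0.012,0.02],"twist":0},{"hand":0.07,"translation":[0,0.005,0.01],"twist":0},{"hand":0.07,"translation":[0,0,0],"twist":0},{"hand":0.07,"translation":[0,0,0],"twist":0}]'
python3 - <<'E'
from h import *
import cv2
for n in("scene","top","wrist"):
    im=read_camera(n);cv2.imwrite(f"pics/{n}9.png",im[:,:,::-1])
    if n=="scene":cv2.imwrite("pics/s9.png",cv2.resize(im[130:260,280:430,::-1],None,fx=4,fy=4,interpolation=cv2.INTER_CUBIC))
ci=camera_info("scene")
# expected points on seated cassette
c=np.array([.5005,.1488,0]);y=np.radians(150);Y=np.array([np.cos(y),np.sin(y),0]);X=np.array([Y[1],-Y[0],0])
for nm,a,b,z in[("top",s,t,.123)for s in(-.022,.022)for t in(-.04,.04)]+[("bar",-.022,0,.036),("bar",.022,0,.036)]:
    P=c+a*X+b*Y+[0,0,z];print(nm,((pj("scene",P)-[280,130])*4).round(0),pj("top",P).round(1))
E
```

```text
time_s: 12.27
eef_pos: [0.4163, 0.3247, 0.232]
eef_rot: [-0.817, 1.412, 0.817]
contact_force: [-0.1, -1.0, -0.4]
width: 0.0699
top [238. 201.] [208.7 202.6]
top [279. 128.] [187.9 238.8]
top [326. 217.] [189.  191.9]
top [363. 142.] [168.  227.8]
bar [247. 308.] [204.5 226.1]
bar [329. 324.] [186.2 216. ]
```

View pics/s9.png

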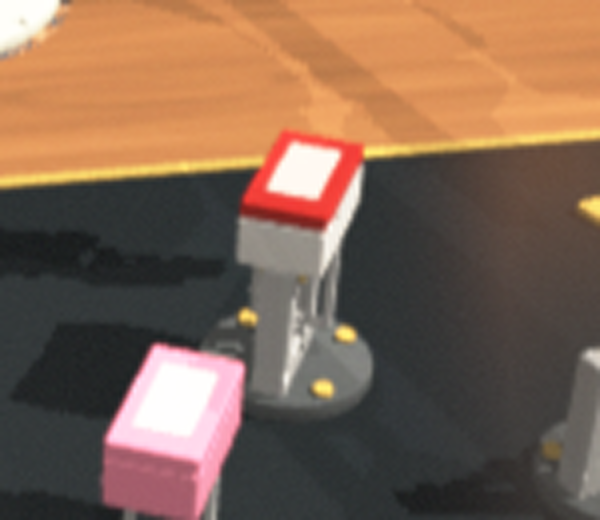

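View pics/top9.png

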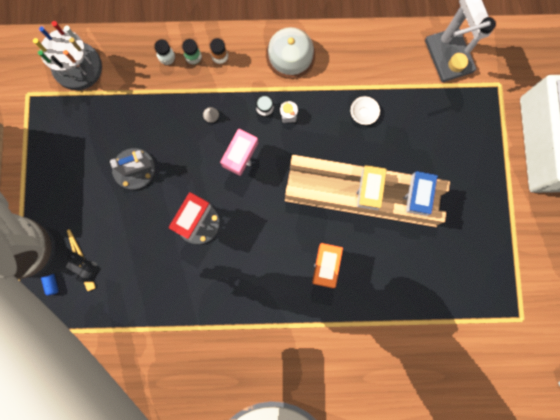

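View pics/wrist9.png

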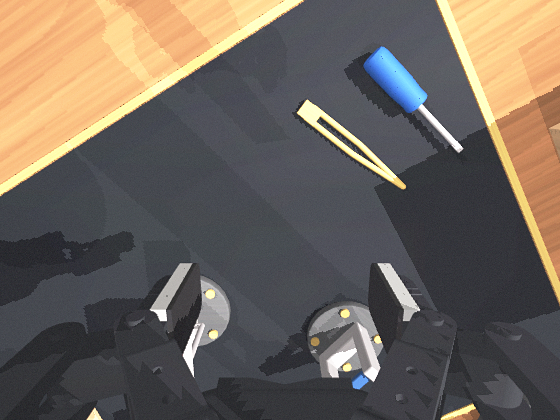

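The scene view shows the cassette seated level: lid corners at crop (283,131) and (364,145) against predicted (279,128) and (363,142). The other items are unmoved. The gate itself is hidden, so I'll look at the throat from the side with the wrist camera. An open flap would hang into view.

Run:
```python
from h import *
ci=camera_info("wrist");o=get_obs();R=Ro.from_rotvec(o["eef_rot"]).as_matrix();p=o["eef_pos"]
T=ci["camera_from_world"];c=-T[:3,:3].T@T[:3,3];print("cam in tool",(R.T@(c-p)).round(3))
Tt=T@np.block([[R,p[:,None]],[np.zeros((1,3)),np.ones((1,1))]]) # cam from tool
h=np.array([.5005,.1488,0]);yd=np.radians(60)
Y=np.array([np.cos(yd),np.sin(yd),0]);X=np.array([0,0,-1.]);Z=np.cross(X,Y);R2=np.c_[X,Y,Z]
for d in(.1,.14,.18,.22):
  for z in(.10,.13,.16):
    p2=h-d*Y+[0,0,z];W=Tt@np.block([[R2.T,-(R2.T@p2)[:,None]],[np.zeros((1,3)),np.ones((1,1))]])
    c2=dict(ci);c2["camera_from_world"]=W
    print(d,z,p2.round(3),pj("w",h+[0,0,.06],c2).round(),pj("w",h-.022*Y+[0,0,.087],c2).round(),np.degrees(np.arcsin((z+.0-.0)*0)) )
p2=h-.18*Y+[0,0,.232];rel(p2,-30)
print("tool z dir wanted",Z)
```

```text
cam in tool [-0.143  0.072  0.   ]
0.1 0.1 [0.45  0.062 0.1  ] [284.  39.] [284.  87.] 0.0
0.1 0.13 [0.45  0.062 0.13 ] [284.  49.] [284.  89.] 0.0
0.1 0.16 [0.45  0.062 0.16 ] [284.  55.] [284.  91.] 0.0
0.14 0.1 [0.43  0.028 0.1  ] [284. -61.] [284. -24.] 0.0
0.14 0.13 [0.43  0.028 0.13 ] [284. -36.] [284.  -2.] 0.0
0.14 0.16 [0.43  0.028 0.16 ] [284. -17.] [284.  13.] 0.0
0.18 0.1 [ 0.41  -0.007  0.1  ] [ 284. -178.] [ 284. -156.] 0.0
0.18 0.13 [ 0.41  -0.007  0.13 ] [ 284. -132.] [ 284. -108.] 0.0
0.18 0.16 [ 0.41  -0.007  0.16 ] [284. -98.] [284. -75.] 0.0
0.22 0.1 [ 0.39  -0.042  0.1  ] [ 284. -314.] [ 284. -314.] 0.0
0.22 0.13 [ 0.39  -0.042  0.13 ] [ 284. -240.] [ 284. -230.] 0.0
0.22 0.16 [ 0.39  -0.042  0.16 ] [ 284. -189.] [ 284. -174.] 0.0
t 12.4167 pos [0.4166 0.3238 0.232 ] yaw 59.99 tilt [ 0. -0. -1.] w 0.0698 F [-0.6  0.   0.4] q6 [ 0.66  0.03  0.12  1.66 -0.    1.18]
twist, shift mm: [(np.float64(89.99), array([  -0. , -289.6,  160.2])), (np.float64(-90.01), array([  -0. ,  289.6, -160.2]))]
tool z dir wanted [ 0.8660254 -0.5        0.       ]
```

The wrist camera cannot look obliquely enough for that. Instead I'll project the shut and open flap positions into the pictures I already have and see which parts would show.

Run:
```python
from h import *
import cv2
c=np.array([.5005,.1488,0]);y=np.radians(150);Y=np.array([np.cos(y),np.sin(y),0]);X=np.array([Y[1],-Y[0],0])
def flap(n,a,s,ci=None):
    return np.array([pj(n,c+s*X+Y*(-.024+r*np.cos(a))+[0,0,.079-r*np.sin(a)],ci) for r in(.01,.036)])
print(X)
im=cv2.imread("pics/scene9.png");before=cv2.imread("pics/s6.png")
k=8;x0,y0,w,h=330,185,50,55
A=cv2.resize(im[y0:y0+h,x0:x0+w],None,fx=k,fy=k,interpolation=2);B=A.copy()
for a,col in((0,(0,255,0)),(1.0,(255,0,255)),(1.35,(255,255,0))):
  for s in(-.006,.006):
    q=((flap("scene",a,s)-[x0,y0]+.5)*k).astype(int);cv2.line(B,tuple(map(int,q[0])),tuple(map(int,q[1])),col,1)
cv2.imwrite("pics/z1.png",np.hstack([A,B]))
ci=camera_info("wrist");im=cv2.imread("pics/wrist9.png")
k=5;x0,y0,w,h=140,260,80,110
A=cv2.resize(im[y0:y0+h,x0:x0+w],None,fx=k,fy=k,interpolation=2);B=A.copy()
for a,col in((0,(0,255,0)),(1.0,(255,0,255)),(1.35,(255,255,0))):
  for s in(-.006,.006):
    q=((flap("wrist",a,s,ci)-[x0,y0]+.5)*k).astype(int);cv2.line(B,tuple(map(int,q[0])),tuple(map(int,q[1])),col,1)
cv2.imwrite("pics/z2.png",np.hstack([A,B]))
```

```text
[0.5       0.8660254 0.       ]
```

View pics/z1.png

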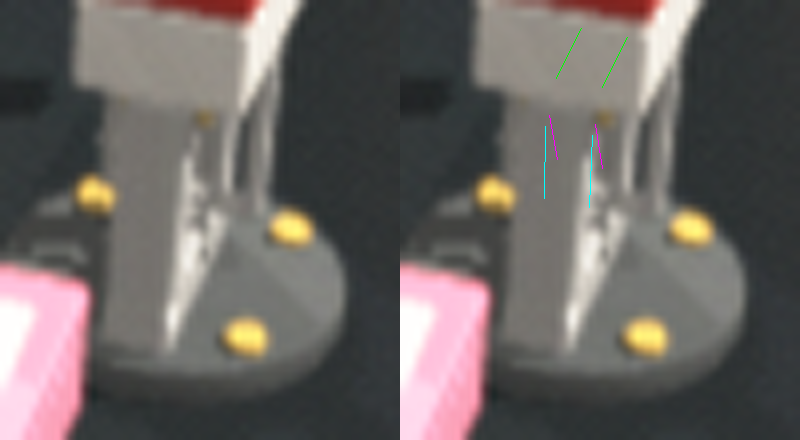

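View pics/z2.png

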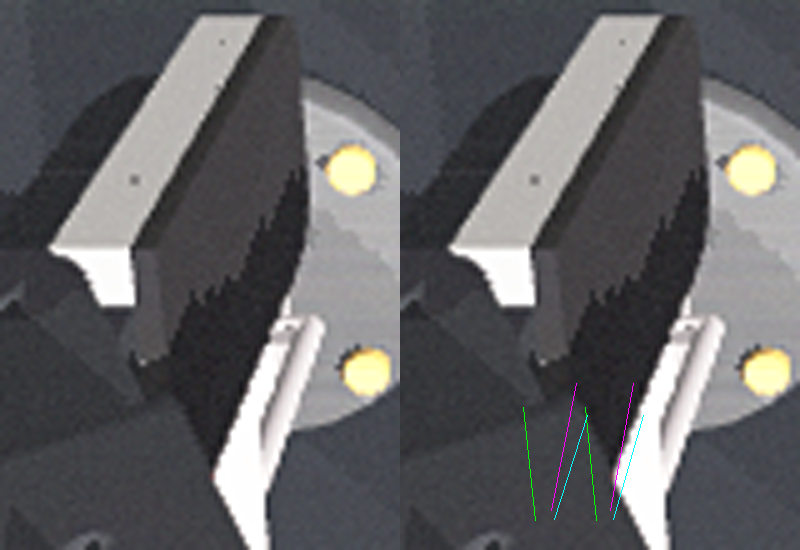

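Nothing red hangs in the throat in the scene view, but an open flap would show only marginally there. Time is ample, so I'll take one oblique look from the hook's other side with the hook at the picture's edge.

Run:
```python
from h import *
ci=camera_info("wrist");o=get_obs();R=Ro.from_rotvec(o["eef_rot"]).as_matrix();p=o["eef_pos"]
T=ci["camera_from_world"];Tt=T@np.block([[R,p[:,None]],[np.zeros((1,3)),np.ones((1,1))]])
h=np.array([.5005,.1488,0]);y=np.radians(150);Y=np.array([np.cos(y),np.sin(y),0]);X=np.array([Y[1],-Y[0],0])
for d in(.19,.21):
  for e in(.02,.05,.08):
    p2=h-d*X-e*Y+[0,0,.22];c2=dict(ci);c2["camera_from_world"]=Tt@np.block([[R.T,-(R.T@p2)[:,None]],[np.zeros((1,3)),np.ones((1,1))]])
    print(d,e,p2.round(3),pj("w",h+[0,0,.06],c2).round(),pj("w",h-.022*X+[0,0,.087],c2).round(),(R.T@(p2-p)*1000).round())
```

```text
0.19 0.02 [ 0.423 -0.026  0.22 ] [508. 166.] [501. 172.] [  12. -180. -300.]
0.19 0.05 [ 0.449 -0.041  0.22 ] [515. 130.] [508. 132.] [  12. -210. -300.]
0.19 0.08 [ 0.475 -0.056  0.22 ] [522.  92.] [515.  91.] [  12. -240. -300.]
0.21 0.02 [ 0.413 -0.043  0.22 ] [532. 166.] [527. 172.] [  12. -180. -320.]
0.21 0.05 [ 0.439 -0.058  0.22 ] [539. 130.] [534. 132.] [  12. -210. -320.]
0.21 0.08 [ 0.465 -0.073  0.22 ] [547.  92.] [542.  90.] [  12. -240. -320.]
```

```bash
python3 -m inch '[{"hand":0.07,"translation":[0,-0.006,-0.01],"twist":0},{"hand":0.07,"translation":[0,-0.012,-0.02],"twist":0},{"hand":0.07,"translation":[0,-0.016,-0.028],"twist":0},{"hand":0.07,"translation":[0,-0.016,-0.028],"twist":0},{"hand":0.07,"translation":[0,-0.016,-0.028],"twist":0},{"hand":0.07,"translation":[0,-0.016,-0.028],"twist":0},{"hand":0.07,"translation":[0,-0.016,-0.028],"twist":0},{"hand":0.07,"translation":[0,-0.016,-0.028],"twist":0},{"hand":0.07,"translation":[0,-0.016,-0.028],"twist":0},{"hand":0.07,"translation":[0,-0.016,-0.028],"twist":0},{"hand":0.07,"translation":[0,-0.016,-0.028],"twist":0},{"hand":0.07,"translation":[0,-0.012,-0.02],"twist":0},{"hand":0.07,"translation":[0,-0.006,-0.01],"twist":0},{"hand":0.07,"translation":[0,0,0],"twist":0},{"hand":0.07,"translation":[0,0,0],"twist":0}]'
python3 - <<'E'
from h import *
import cv2
ci=camera_info("wrist");im=read_camera("wrist");cv2.imwrite("pics/w10.png",im[:,:,::-1])
c=np.array([.5005,.1488,0]);y=np.radians(150);Y=np.array([np.cos(y),np.sin(y),0]);X=np.array([Y[1],-Y[0],0])
k=5;x0,y0=480,110
A=cv2.resize(im[y0:y0+110,x0:560,::-1],None,fx=k,fy=k,interpolation=2);B=A.copy()
for a,col in((0,(0,255,0)),(1.0,(255,0,255)),(1.35,(255,255,0))):
  for s in(-.006,.006):
    q=[tuple(map(int,(pj("w",c+s*X+Y*(-.024+r*np.cos(a))+[0,0,.079-r*np.sin(a)],ci)-[x0,y0]+.5)*k)) for r in(.0,.036)]
    cv2.line(B,q[0],q[1],col,1)
cv2.imwrite("pics/z3.png",np.hstack([A,B]))
E
```

```text
time_s: 13.67
eef_pos: [0.4159, -0.0364, 0.2318]
eef_rot: [-0.814, 1.413, 0.814]
contact_force: [-0.4, 0.9, 0.0]
width: 0.0703
```

View pics/z3.png

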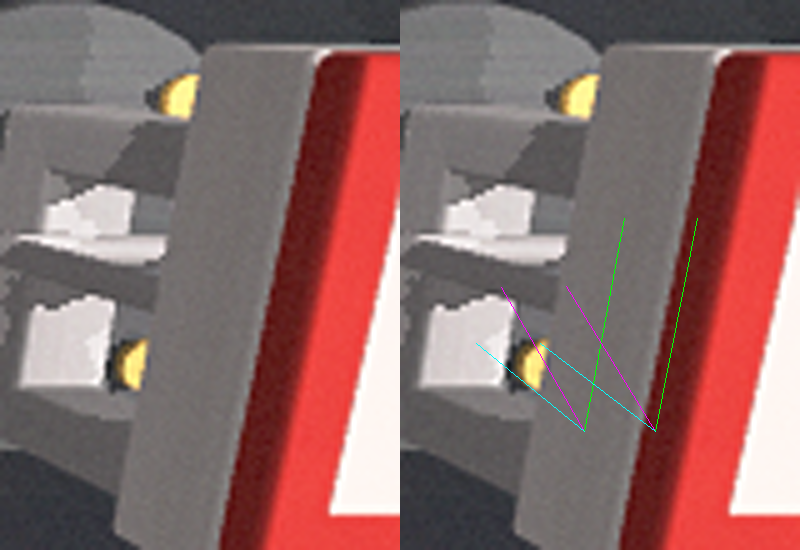

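This view settles it. The ring's bar lies in the throat, at crop (100,245). The places where an open flap would show (magenta and cyan, around (520,330)) hold only the steel floor and a foot stud, so the gate is up and shut. Handing in.

Run:
```python
from station import *
print(job_done(),get_obs()["time_s"])
```

```text
the job is handed in; nothing more can be done
the job is handed in; nothing more can be done
```

The red-lidded cassette is on the red-gated hook, and I handed the job in at about 13.7 s. I gripped it across x, turned it 21° to line up with the hook, and pushed its ring through the gate. I then seated the box on the tops with about 10 N, let go and backed away.

**What the last checks showed:**
- **Gate:** the push force fell back to the cassette's weight alone with the bar about 41 mm up. The last side view showed the bar in the throat and no flap hanging where an open gate would be. The shut gate itself is hidden under the box, so this is inferred.
- **Seating:** the lid's far corners are within about a pixel of where a level, seated box should appear. The near edge was not clean enough to compare because the lid's front side blurs it.
- **Release and surroundings:** the box did not move when the fingers opened. The orange, pink, brass and blue cassettes are where they were.

**Checks that disagreed:**
- **In-hand lid reading:** the scene camera put the lid 6–7 mm off along its length, because I had included the lid's front side. I dropped it in favour of the wrist-camera and bar readings.
- **First oblique wrist reading:** it put the cassette about 6 mm off. A closer look corrected this before the grasp.

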